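# Reverse the bottle row for the second exposure run

### The arm

A 6-joint arm with a two-finger parallel gripper is mounted at the origin on the work surface. World frame = base frame: x ahead of the robot, y to its left, z up, the work surface at z = 0. Lengths are in m, angles in rad, forces in N, time in s.
With the tool pointing down it reaches from about 0.35 to 0.875 m from the base axis. Payload 4.2 kg.
Tool frame: the origin (TCP) lies between the finger pads; the fingertips stand 22 mm ahead of it and the grasp point (between the pads) lies 3 mm ahead of it; z points along the fingers, x is the direction in which the jaws open and shut, and the axes are right-handed (so a half turn about z gives the same grasp; the last joint's range is limited). The gripper opens to 87 mm and grips with 3 to 60 N. Pads are 19 mm wide; open, the fingers measure 117 mm over their backs; the gripper's body (75 mm by 190 mm) begins 51 mm behind the grasp point.
Start: joints at [0.259, 0.385, 0.008, 0, -1.194, -0.259], TCP at [0.625, 0, 0.245] pointing down, gripper open.
Joint ranges: [-3.14, 3.14], [-1.21, 2.06], [-1.07, 1.41], [-3.16, 2.05], [-2.99, -0.16], [-3.1, 3.1]. Speed limits (rad/s): [2.79, 2.79, 3.14, 3.14, 3.14, 3.14].

### API

Orientations are given as a 3x3 rotation matrix whose columns are the frame's x, y, z axes.
In Python, from station import observe, grab_frame, get_calibration, close_job gives the robot as it stands.
- The arm moves only by the tool play_rows, never from a script. Its argument "motion" is a list of rows, each an object with "dp": the shift along the tool's x, y, z in mm, a list of three; "yaw": the turn about the tool's z in degrees. In form: [{"dp": [tx, ty, tz], "yaw": yaw}, ...]. A call has 1 to 12 rows; each row shifts and turns the commanded pose from where the row before left it, along the tool's axes as they then stand; what a row does not reach is not made up. A row lasts 1/12 s, in which the tool goes at most 41.7 mm and 7.16 degrees, less where a joint would pass 70% of its speed; a pose out of reach is approached as far as the arm can. A call is refused whole if a number of a shift passes 41.7 or a number of a turn 7.16, either way. A call with a gripper value outside its range is refused whole. "grip" is the opening, from 0 (shut) to 1 (fully open), set as the call begins (left out, the last holds). The fingers move at their own pace and stop on an object; "newtons" is the grip in N (left out, the last holds). Time passes only in rows, so rows that do not move let the fingers close. It gives the time, the measured TCP pose, the force and the opening at its end, in the units of the state.
- observe(): the state, without advancing time (a new reading comes with each control period).
- grab_frame(name): name is "scene" or "side" or "wrist"; returns the picture (480x640x3 uint8, blue, green, red); there is no depth.
- get_calibration(name): a dict with "fovy" (degrees; the focal length in pixels is half the picture's height over the tangent of half this angle, whatever the lens; pixels are square), "cx", "cy" (the principal point, pixels), "k1" (the pictures are not rectified: a ray, as slopes to the right and down, at radius r is drawn at 1 + k1 r^2 times it, then the intrinsics apply), "R" (3x3) and "t" (3): a world point X has camera coordinates R X + t. Camera axes: x right, y down, z forward; pixel columns grow to the right and rows downward; lengths in m; the calibration is good to about 2 mm. A picture is of the moment at which its call begins: read the wrist's pose just before it. get_calibration takes no time and is no camera call; for the wrist camera it gives the pose at the moment of the call.
- close_job(): hands the job in, once; it reports no verdict.
The state is a dict: "clock": time; "joints": joint angles; "qvel": joint speeds; "effort": joint torques, N m; "tool_pos": TCP position; "ee_rot": TCP orientation; "ft_force": force on the tool from outside, world axes, zero at the start; "ft_torque": the same for the moment, N m; "finger_gap": opening from 0.0 (shut) to 1.0 (fully open).
Only numpy, scipy, OpenCV 4.12 (cv2) and the standard library are available. Lean on these libraries where they do the work, as an engineer would, in place of code of your own. Each camera call takes 0.05 s, during which the arm holds its last target.

### The job

For the second exposure run, move the four amber bottles from the metal rack into the white rack, one to a compartment, in reverse order counted from each rack's blue air-inlet fitting: the bottle nearest the fitting in the metal rack goes into the compartment farthest from the fitting in the white rack, the second nearest into the second farthest, and so on. The coloured chips on the metal rack's ledge keep showing which bottle stood where. Keep the bottles upright, set them down gently without dropping them, and leave all four standing on the compartment floors.

Things in the scene. Friction and masses are not known exactly. Their poses are not given: they have to be found in the camera images.
- metal_rack: Rack to empty, dark grey metal. Fixed; origin on the table below the row's middle, z up. 4 compartments, centres at its y = +90, +30, -30, -90 mm, x = 0; inside 56 mm square, floor 5 mm and wall tops 22 mm above the table. Air inlet on the +y end: blue block, y 122-148, 22 high, with a black stub up to 40 mm. Yaw within 0.8 rad of 0. On its -x side a ledge, 30 wide, 12 high, holds the chips.
- white_rack: Rack to fill, white plastic, empty at the start, 270 x 64 mm. Fixed; origin on the table below the row's middle, z up. 4 compartments, centres at its y = +90, +30, -30, -90 mm, x = 0; inside 56 mm square, floor 5 mm and wall tops 22 mm above the table. Air inlet on the +y end: blue block, y 122-148, 22 high, with a black stub up to 40 mm. May be turned any way round.
- red_bottle: Amber bottle, red cap and red band, upright in a compartment of the metal rack, up to 5 mm off its centre. Loose, 50-100 g, 85 mm tall. Body 33 mm across, 50 high, then shoulder; cap a cylinder 24 mm across, 60 to 85 mm above the foot. Grip by cap or upper body. Origin: centre of its underside, z up its axis; round, so yaw is free.
- yellow_bottle: Amber bottle, yellow cap and yellow band, upright in a compartment of the metal rack, up to 5 mm off its centre. Loose, 50-100 g, 85 mm tall. Body 33 mm across, 50 high, then shoulder; cap a cylinder 24 mm across, 60 to 85 mm above the foot. Grip by cap or upper body. Origin: centre of its underside, z up its axis; round, so yaw is free.
- green_bottle: Amber bottle, green cap and green band, upright in a compartment of the metal rack, up to 5 mm off its centre. Loose, 50-100 g, 85 mm tall. Body 33 mm across, 50 high, then shoulder; cap a cylinder 24 mm across, 60 to 85 mm above the foot. Grip by cap or upper body. Origin: centre of its underside, z up its axis; round, so yaw is free.
- white_bottle: Amber bottle, white cap and white band, upright in a compartment of the metal rack, up to 5 mm off its centre. Loose, 50-100 g, 85 mm tall. Body 33 mm across, 50 high, then shoulder; cap a cylinder 24 mm across, 60 to 85 mm above the foot. Grip by cap or upper body. Origin: centre of its underside, z up its axis; round, so yaw is free.
- red_chip: Red flat chip, 20 x 34 x 4 mm, fixed on the metal rack's ledge, 47 mm to the rack's -x side of where the red-capped bottle stands at the start; it stays and marks that place. Origin: centre of its underside, 12 mm above the table.
- yellow_chip: Yellow flat chip, 20 x 34 x 4 mm, fixed on the metal rack's ledge, 47 mm to the rack's -x side of where the yellow-capped bottle stands at the start; it stays and marks that place. Origin: centre of its underside, 12 mm above the table.
- green_chip: Green flat chip, 20 x 34 x 4 mm, fixed on the metal rack's ledge, 47 mm to the rack's -x side of where the green-capped bottle stands at the start; it stays and marks that place. Origin: centre of its underside, 12 mm above the table.
- white_chip: White flat chip, 20 x 34 x 4 mm, fixed on the metal rack's ledge, 47 mm to the rack's -x side of where the white-capped bottle stands at the start; it stays and marks that place. Origin: centre of its underside, 12 mm above the table.
Things that resemble listed ones, but are neither listed nor needed, are in the scene too. What is shaped like the green_bottle but purple is not meant.

How it is judged:
By the outcome, as a careful person would: the job done as asked, in the order asked, and still so for the second after the job is handed in, with the robot touching nothing.
It also fails if it takes over 112 s, if anything falls off the work surface, if the arm or the gripper's body presses on something with over 40 N, if the wrist force passes 120 N, or if a joint passes its speed limit or range.

## Working session

There is one attempt and no reset: what is moved stays moved. The work goes in short steps, Python scripts to look and compute and a tool call to move; the robot and the scene stay as the last step left them, time stands still between calls to the robot, and variables do not carry over. Pictures are saved under pics/ and viewed, and the job is handed in when it is done.

Besides the shell and the picture viewer there is one more tool, called after "Request:" as a command line: name --argument value ..., lists and objects as JSON in quotes. play_rows: Moves the arm, as the interface text tells. Its arguments: {"type":"object","properties":{"motion":{"type":"array","items":{"type":"object","properties":{"dp":{"type":"array","items":{"type":"number"}},"yaw":{"type":"number"}}}},"grip":{"type":"number"},"newtons":{"type":"number"}},"required":["motion"]}

```bash
ls; mkdir -p pics; python3 - <<'E'
from station import *
import cv2
for n in ("scene","side","wrist"):
    c=get_calibration(n);print(n,c)
    cv2.imwrite(f"pics/{n}0.png",grab_frame(n))
print(observe())
E
```

```text
pics
scene {'fovy': 47.51844296475364, 'cx': 329.8068047523501, 'cy': 234.31518321625177, 'k1': -0.11858379400568028, 'R': array([[ 0.40283474,  0.9151546 ,  0.01470486],
       [ 0.6066424 , -0.254934  , -0.75298981],
       [-0.68535332,  0.31225104, -0.65786785]]), 't': array([-0.18568878, -0.26295291,  1.36244132])}
side {'fovy': 50.41765351648598, 'cx': 324.17463330602374, 'cy': 247.4696864038925, 'k1': -0.08484738112326341, 'R': array([[ 0.92597343, -0.37757599, -0.00309629],
       [-0.27890195, -0.6784099 , -0.67968647],
       [ 0.25453274,  0.63023517, -0.73349622]]), 't': array([-0.4642355 ,  0.1760336 ,  0.70334947])}
wrist {'fovy': 65.6674033076566, 'cx': 322.67437500759723, 'cy': 238.0744278701098, 'k1': -0.04086899000147796, 'R': array([[-0.99999726,  0.00142013,  0.00186172],
       [ 0.00188015,  0.96088994,  0.27692415],
       [-0.00139564,  0.27692689, -0.96088998]]), 't': array([ 0.62469325, -0.03488982,  0.3885659 ])}
{'clock': 0.15, 'joints': array([ 2.58590851e-01,  3.85398706e-01,  6.95936212e-03, -3.16477372e-04,
       -1.19397120e+00, -2.58638145e-01]), 'qvel': array([-0.00102186, -0.00286252,  0.00566143,  0.00097621, -0.00054964,
       -0.00092751]), 'effort': array([ 3.86667998e-04, -3.91052306e+01,  1.87588084e+01,  4.22235444e+00,
        1.23758311e-02, -1.38926293e-04]), 'tool_pos': array([6.24604204e-01, 6.79954488e-06, 2.43712457e-01]), 'ee_rot': array([[-9.99998649e-01,  1.63880613e-04, -1.63578112e-03],
       [ 1.64090690e-04,  9.99999978e-01, -1.28292524e-04],
       [ 1.63576006e-03, -1.28560767e-04, -9.99998654e-01]]), 'ft_force': array([ 0.18009376,  0.27589064, -0.35185081]), 'ft_torque': array([-0.00479703,  0.01494272, -0.02380101]), 'finger_gap': 1.0016298738077771}
```

View pics/scene0.png

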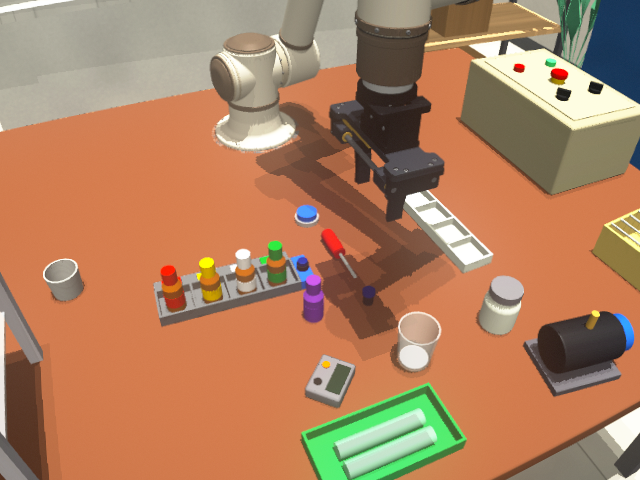

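View pics/side0.png

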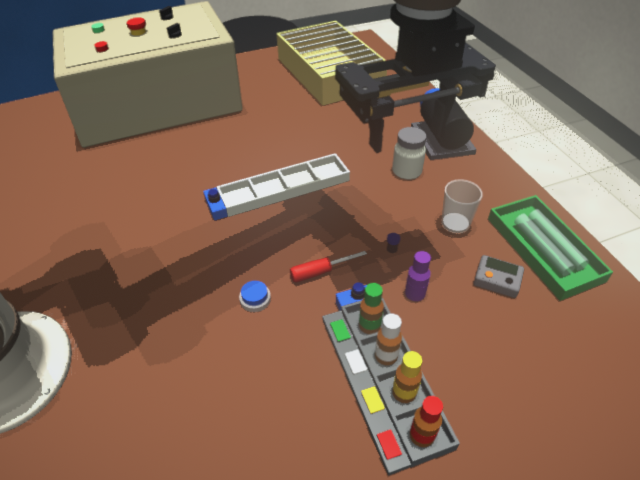

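View pics/wrist0.png

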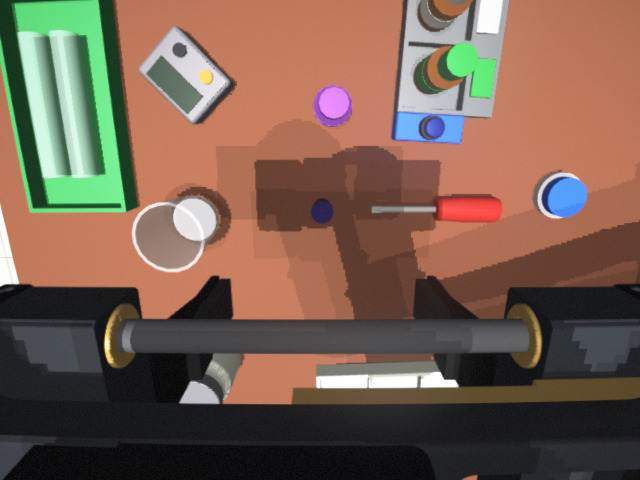

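The metal-rack inlet (scene 302,268; side 352,297) is next to green, so the order from it is green, white, yellow, red. The white-rack inlet is at side (215,198). Lookalikes are the purple bottle (scene 313,300; side 418,275) and the jars, cup and coloured buttons. The four wanted are the capped bottles standing in the rack, at side (373,293), (390,325), (411,363) and (431,408). Next I measure them.

```bash
cat > h.py <<'E'
import numpy as np, cv2
from station import *
def ray(c,px):
    f=240/np.tan(np.radians(c['fovy'])/2)
    px=np.atleast_2d(px).astype(float)
    K=np.array([[f,0,c['cx']],[0,f,c['cy']],[0,0,1]])
    u=cv2.undistortPoints(px[:,None],K,np.array([c['k1'],0,0,0]))[:,0]
    d=np.c_[u,np.ones(len(u))]@c['R']
    return -c['R'].T@c['t'],d
def onz(c,px,z):
    o,d=ray(c,px); return o+d*((z-o[2])/d[:,2])[:,None]
def proj(c,X):
    f=240/np.tan(np.radians(c['fovy'])/2)
    X=np.atleast_2d(X)@c['R'].T+c['t'];u=X[:,:2]/X[:,2:]
    return u*(1+c['k1']*(u**2).sum(1))[:,None]*f+[c['cx'],c['cy']]
def tri(c1,p1,c2,p2):
    o1,d1=ray(c1,p1);o2,d2=ray(c2,p2);d1=d1[0];d2=d2[0]
    s=np.linalg.lstsq(np.c_[d1,-d2],o2-o1,rcond=None)[0]
    a=o1+s[0]*d1;b=o2+s[1]*d2
    return (a+b)/2,np.linalg.norm(a-b)
def mask(im,col):
    h=cv2.cvtColor(im,cv2.COLOR_BGR2HSV);H,S,V=cv2.split(h)
    m={'red':((H<4)|(H>174))&(S>200)&(V>120),'yellow':(H>24)&(H<34)&(S>150)&(V>120),'green':(H>50)&(H<75)&(S>150)&(V>90),
       'white':(S<40)&(V>170),'blue':(H>100)&(H<125)&(S>150)&(V>60)}[col]
    return m.astype(np.uint8)
def blobs(im,col,amin=40):
    n,l,s,c=cv2.connectedComponentsWithStats(mask(im,col))
    return [(c[i].round(1),s[i]) for i in range(1,n) if s[i][4]>=amin]
E
python3 - <<'E'
from h import *
for n in("scene","side"):
    im=cv2.imread(f"pics/{n}0.png")
    for k in('red','yellow','green','white','blue'):
        for c,s in blobs(im,k):
            if s[4]<3000 and (n=='side' and 150<c[0]<470 and c[1]>150 or n=='scene' and 140<c[0]<500 and 170<c[1]<320): print(n,k,c,s)
a=cv2.imread("pics/side0.png")
cv2.imwrite("pics/crop1.png",cv2.resize(a[270:470,310:470],None,fx=3.5,fy=3)[:600])
cv2.imwrite("pics/crop2.png",cv2.resize(a[145:225,195:360],None,fx=4.8,fy=4.8,interpolation=cv2.INTER_CUBIC))
E
```

```text
scene red [331.8 240.1] [322 229  21  23 264]
scene red [165.9 270.6] [162 266  10  10  43]
scene yellow [206.1 262.5] [199 257  15  12 130]
scene green [274.7 245.5] [268 241  14  10 107]
scene white [448.7 230.9] [ 405  190   88   82 2197]
scene white [305.2 219.7] [295 213  23  11  63]
scene white [237.  272.7] [216 249  39  50 648]
scene white [255.9 262.4] [252 258  10  10  59]
scene white [289.8 276.8] [287 267   8  17  70]
scene white [264.1 279.3] [260 273  11  17  63]
scene white [191.7 293.1] [175 274  31  39 383]
scene white [258.2 284.5] [255 275   8  17  42]
scene white [160.2 299.7] [154 282  20  35 173]
scene white [224.3 292.3] [221 283   8  18  67]
scene blue [306.4 211.5] [298 206  18  12 187]
scene blue [298.5 260. ] [291 255  16  14  99]
scene blue [304.  274.1] [297 268  15  14 101]
side yellow [412.1 359.7] [403 351  19  18 267]
side yellow [372.4 399.4] [362 387  22  26 349]
side green [373.2 289.3] [366 283  15  13 155]
side green [339.9 329.9] [331 320  19  20 220]
side white [279.8 182.1] [ 217  154  133   54 1923]
side white [455.5 221.3] [444 213  24  17 323]
side white [254.5 300.2] [240 288  30  20  71]
side white [391.8 320.8] [383 313  19  16 227]
side white [355.5 361.1] [345 349  22  25 338]
side blue [214.2 201.8] [204 188  22  25 205]
side blue [253.5 291.1] [241 281  26  21 419]
side blue [358.9 286.3] [354 284  13   6  43]
side blue [345.3 297.7] [337 290  23  16 188]
```

View pics/crop1.png

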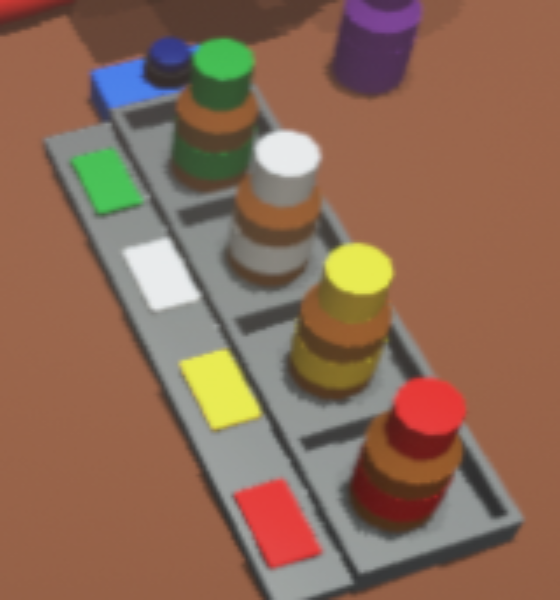

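View pics/crop2.png

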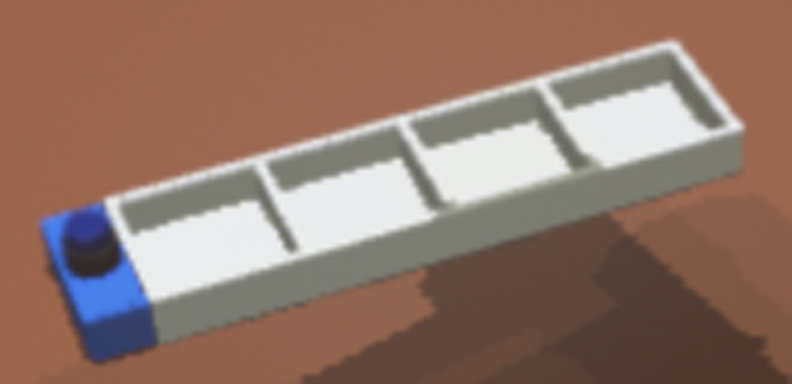

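```bash
cat > m.py <<'E'
from h import *
c=get_calibration('side');cs=get_calibration('scene')
chips=np.array([[339.9,329.9],[355.5,361.1],[372.4,399.4],[389.1,444]])
P=onz(c,chips,.016)[:,:2]; print('chips',(P*1000).round(1).tolist(),np.linalg.norm(np.diff(P,axis=0),axis=1))
m=P.mean(0); yv=(P[0]-P[3]);yv/=np.linalg.norm(yv); xv=np.array([yv[1],-yv[0]])
print('metal origin',m+.047*xv,'yaw',np.arctan2(xv[1],xv[0]))
M=[m+.047*xv+yv*k for k in(.09,.03,-.03,-.09)];print('comp',np.round(M,4).tolist())
tops=np.array([[373.2,289.3],[391.8,320.8],[412.1,359.7],[432.6,405.3]])
T=onz(c,tops,.09)[:,:2];print('caps side',T.round(4).tolist())
for s,i,nm in(([206.1,262.5],2,'y'),([274.7,245.5],0,'g'),([165.9,270.6],3,'r')):
    print(nm,onz(cs,s,.09)[0].round(4),[np.round(q,4) for q in tri(c,tops[i],cs,s)])
W=onz(c,np.array([[217.3,186.7],[335.6,153.8],[349.8,171.7],[226.3,208.1]]),.022)[:,:2]
print('W',W.round(4).tolist(),np.linalg.norm(W-np.roll(W,-1,0),axis=1))
o=W.mean(0);y=(W[0]+W[3]-W[1]-W[2]);y/=np.linalg.norm(y);print('white o',o,'y dir',y,'angle of -y',np.arctan2(-y[1],-y[0]))
for k in(.09,.03,-.03,-.09):print((o+k*y).round(4))
E
python3 m.py
```

```text
chips [[474.3, -126.5], [473.8, -181.6], [470.6, -241.9], [463.8, -303.7]] [0.05511653 0.0603848  0.06212255]
metal origin [ 0.51756633 -0.21621282] yaw -0.058783870241668
comp [[0.5229, -0.1264], [0.5193, -0.1863], [0.5158, -0.2462], [0.5123, -0.3061]]
caps side [[0.521, -0.1283], [0.5207, -0.1839], [0.5174, -0.2443], [0.5105, -0.3059]]
y [ 0.5174 -0.244   0.09  ] [array([ 0.5174, -0.2441,  0.0899]), np.float64(0.0002)]
g [ 0.5219 -0.1284  0.09  ] [array([ 0.5212, -0.1281,  0.0895]), np.float64(0.0002)]
r [ 0.5108 -0.3082  0.09  ] [array([ 0.5105, -0.3071,  0.0902]), np.float64(0.0022)]
W [[0.3872, 0.2442], [0.6287, 0.2523], [0.6316, 0.1902], [0.3879, 0.1808]] [0.24165583 0.06210485 0.24394298 0.06340609]
white o [0.50886048 0.2168722 ] y dir [-0.99934633 -0.03615114] angle of -y 0.03615902230423754
[0.4189 0.2136]
[0.4789 0.2158]
[0.5388 0.218 ]
[0.5988 0.2201]
```

The caps triangulate to z = 90 mm (expected 90), and the white rack measures 242–244 x 62–63 mm (expected 244 x 64). The chips lie 47 mm from the caps, so all the measurements are consistent. Green goes first, to the compartment farthest from the inlet at (0.599, 0.220).

Request:
play_rows --motion '[{"dp":[14,-18,6],"yaw":0},{"dp":[20,-25,8],"yaw":0},{"dp":[20,-25,8],"yaw":0},{"dp":[20,-25,8],"yaw":0},{"dp":[18,-22,8],"yaw":0},{"dp":[11.5,-13,6],"yaw":0},{"dp":[0,0,0],"yaw":0},{"dp":[0,0,0],"yaw":0},{"dp":[0,0,0],"yaw":0}]' --grip 0.7 --newtons 15

```text
clock: 0.9
tool_pos: [0.5223, -0.1277, 0.2009]
ee_rot: [[-1.0, -0.0, 0.001], [-0.0, 1.0, -0.0], [-0.001, -0.0, -1.0]]
ft_force: [-0.6, 0.1, 0.4]
finger_gap: 0.705
```

```bash
python3 - <<'E'
from h import *
c=get_calibration('wrist');im=grab_frame('wrist');cv2.imwrite('pics/w1.png',im)
print(observe()['tool_pos'])
for k in('green','red','yellow','white'):
  for q,s in blobs(im,k,150):print(k,q,s[4],onz(c,q,.09)[0].round(4),onz(c,q,.016)[0].round(4))
E
```

```text
[ 0.52251261 -0.12743781  0.20094674]
white [350.9  86. ] 11608 [ 0.5052 -0.2303  0.09  ] [ 0.5001 -0.2384  0.016 ]
white [324.3 162.9] 1000 [ 0.5219 -0.1825  0.09  ] [ 0.5217 -0.1766  0.016 ]
white [ 73.  216.1] 2128 [ 0.6977 -0.147   0.09  ] [ 0.7497 -0.1305  0.016 ]
```

View pics/w1.png

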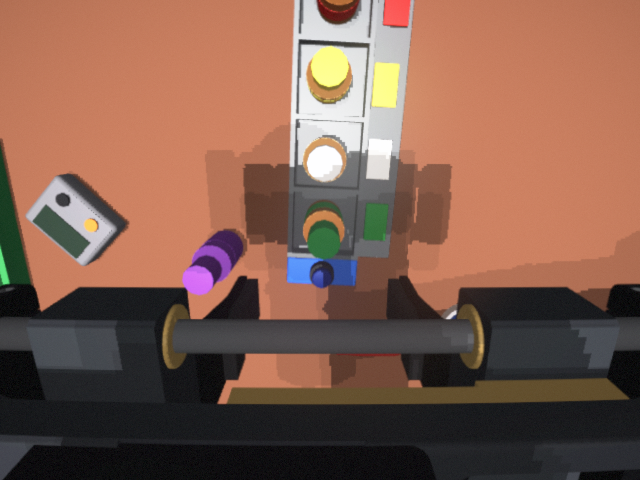

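The wrist view shows the green cap at (323,240), white at (325,162) and yellow at (329,68). The purple decoy is off to the side at (198,279). I'll check positions.

```bash
python3 - <<'E'
from h import *
c=get_calibration('wrist')
print(onz(c,[[323,240],[324.5,162],[329.5,67]],.09).round(4),onz(c,[[198,279]],.085).round(4))
E
```

```text
[[ 0.5231 -0.1292  0.09  ]
 [ 0.5221 -0.1828  0.09  ]
 [ 0.519  -0.2411  0.09  ]] [[ 0.6154 -0.0977  0.085 ]]
```

Request:
play_rows --motion '[{"dp":[0,-0.7,14]},{"dp":[0,0,24]},{"dp":[0,0,28]},{"dp":[0,0,24]},{"dp":[0,0,16]},{"dp":[0,0,10]},{"dp":[0,0,5]},{"dp":[0,0,0]},{"dp":[0,0,0]}]'

```text
invalid input
```

Request:
play_rows --motion '[{"dp":[0,0,0]},{"dp":[0,0,0]},{"dp":[0,0,0]},{"dp":[0,0,0]},{"dp":[0,0,0]},{"dp":[0,0,0]},{"dp":[0,0,0]},{"dp":[0,0,0]}]' --grip 0.1 --newtons 15

```text
invalid input
```

Each row needs "yaw" as well.

Request:
play_rows --motion '[{"dp":[0,-0.7,14],"yaw":0},{"dp":[0,0,24],"yaw":0},{"dp":[0,0,28],"yaw":0},{"dp":[0,0,24],"yaw":0},{"dp":[0,0,16],"yaw":0},{"dp":[0,0,10],"yaw":0},{"dp":[0,0,5],"yaw":0},{"dp":[0,0,0],"yaw":0},{"dp":[0,0,0],"yaw":0}]'

```text
clock: 1.7
tool_pos: [0.5225, -0.1284, 0.0803]
ee_rot: [[-1.0, -0.001, 0.002], [-0.001, 1.0, -0.0], [-0.002, -0.0, -1.0]]
ft_force: [-0.1, 0.6, 0.3]
finger_gap: 0.698
```

Request:
play_rows --motion '[{"dp":[0,0,0],"yaw":0},{"dp":[0,0,0],"yaw":0},{"dp":[0,0,0],"yaw":0},{"dp":[0,0,0],"yaw":0},{"dp":[0,0,0],"yaw":0},{"dp":[0,0,0],"yaw":0},{"dp":[0,0,0],"yaw":0},{"dp":[0,0,0],"yaw":0}]' --grip 0.1 --newtons 15

```text
clock: 2.37
tool_pos: [0.5215, -0.1287, 0.0796]
ee_rot: [[-1.0, 0.0, 0.0], [0.0, 1.0, 0.0], [-0.0, 0.0, -1.0]]
ft_force: [0.9, -0.2, -0.1]
finger_gap: 0.317
```

Request:
play_rows --motion '[{"dp":[0,0,0],"yaw":0},{"dp":[0,0,0],"yaw":0},{"dp":[0,0,0],"yaw":0}]'

```text
clock: 2.62
tool_pos: [0.5216, -0.1287, 0.0796]
ee_rot: [[-1.0, -0.0, 0.0], [-0.0, 1.0, -0.0], [-0.0, -0.0, -1.0]]
ft_force: [0.2, 0.5, 1.0]
finger_gap: 0.317
```

Request:
play_rows --motion '[{"dp":[0,0,-3],"yaw":0},{"dp":[0,0,-6],"yaw":0},{"dp":[0,0,-12],"yaw":0},{"dp":[0,0,-20],"yaw":0},{"dp":[0,0,-25],"yaw":0},{"dp":[0,0,-25],"yaw":0},{"dp":[0,0,-16],"yaw":0},{"dp":[0,0,-8],"yaw":0},{"dp":[0,0,-5],"yaw":0}]'

```text
clock: 3.37
tool_pos: [0.5217, -0.1286, 0.201]
ee_rot: [[-1.0, 0.0, 0.002], [0.0, 1.0, 0.0], [-0.002, 0.0, -1.0]]
ft_force: [-0.2, -0.2, -1.6]
finger_gap: 0.319
```

Request:
play_rows --motion '[{"dp":[-3,13,0],"yaw":0},{"dp":[-6,26,0],"yaw":0},{"dp":[-8,36,0],"yaw":0},{"dp":[-8,36,0],"yaw":0},{"dp":[-8,36,0],"yaw":0},{"dp":[-8,36,0],"yaw":0},{"dp":[-8,36,0],"yaw":0},{"dp":[-8,36,0],"yaw":0},{"dp":[-8,36,0],"yaw":0},{"dp":[-6,28,0],"yaw":0},{"dp":[-4,19,0],"yaw":0},{"dp":[-2,11,0],"yaw":0}]'

```text
clock: 4.37
tool_pos: [0.5978, 0.2232, 0.1972]
ee_rot: [[-1.0, -0.002, -0.003], [-0.002, 1.0, -0.001], [0.003, -0.001, -1.0]]
ft_force: [-0.2, -0.6, -1.3]
finger_gap: 0.317
```

```bash
python3 - <<'E'
from h import *
o=observe();print(o['joints'].round(2),o['tool_pos'])
im=grab_frame('side');cv2.imwrite('pics/s2.png',im)
E
```

```text
[ 0.61  0.44 -0.02 -0.   -1.11 -0.61] [0.59783885 0.22324665 0.197218  ]
```

View pics/s2.png

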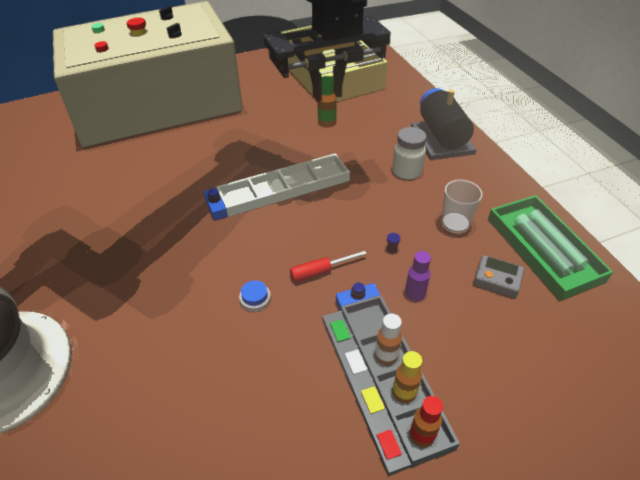

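Bottle held upright at side (327,105). Now I turn the jaws across the white row.

Request:
play_rows --motion '[{"dp":[-1.2,-3,0],"yaw":4},{"dp":[0,0,0],"yaw":7.1},{"dp":[0,0,0],"yaw":7.1},{"dp":[0,0,0],"yaw":7.1},{"dp":[0,0,0],"yaw":7.1},{"dp":[0,0,0],"yaw":7.1},{"dp":[0,0,0],"yaw":7.1},{"dp":[0,0,0],"yaw":7.1},{"dp":[0,0,0],"yaw":7.1},{"dp":[0,0,0],"yaw":7.1},{"dp":[0,0,0],"yaw":7.1},{"dp":[0,0,0],"yaw":7.1}]'

```text
clock: 5.42
tool_pos: [0.5989, 0.2162, 0.1986]
ee_rot: [[-0.13, 0.992, -0.002], [0.992, 0.13, -0.001], [-0.001, -0.002, -1.0]]
ft_force: [0.1, 0.5, 0.0]
finger_gap: 0.316
```

Request:
play_rows --motion '[{"dp":[0,0,0],"yaw":6},{"dp":[0,0,0],"yaw":0},{"dp":[0,0,0],"yaw":0}]'

```text
clock: 5.67
tool_pos: [0.5992, 0.2165, 0.1989]
ee_rot: [[-0.035, 0.999, -0.002], [0.999, 0.035, -0.001], [-0.001, -0.002, -1.0]]
ft_force: [-0.0, -0.2, -0.2]
finger_gap: 0.317
```

```bash
python3 - <<'E'
from h import *
print(observe()['tool_pos'].round(4))
c=get_calibration('wrist');im=grab_frame('wrist');cv2.imwrite('pics/w2.png',im)
E
```

```text
[0.5992 0.2165 0.1989]
```

View pics/w2.png

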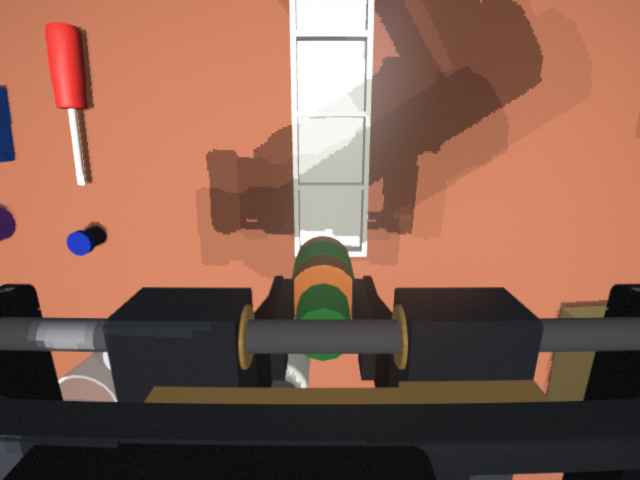

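The wrist view shows the white rack's dividers at rows 185, 117 and 38, and its far end near row 255. I'll cross-check the rack pose from these.

```bash
python3 - <<'E'
from h import *
c=get_calibration('wrist');im=cv2.imread('pics/w2.png')
cv2.imwrite('pics/w2c.png',cv2.resize(im[0:270,270:400],None,fx=2.2*2,fy=2.2)); cv2.imwrite('pics/w2d.png',cv2.resize(im[150:270,280:385],None,fx=5,fy=5))
print(onz(c,[[298,185],[367,185],[296,117],[369,117],[292,38],[373,38],[366,256]],.022).round(4))
E
```

```text
[[0.5685 0.1954 0.022 ]
 [0.5665 0.2539 0.022 ]
 [0.5133 0.1929 0.022 ]
 [0.5113 0.252  0.022 ]
 [0.4547 0.1888 0.022 ]
 [0.4525 0.2514 0.022 ]
 [0.63   0.2573 0.022 ]]
```

View pics/w2d.png

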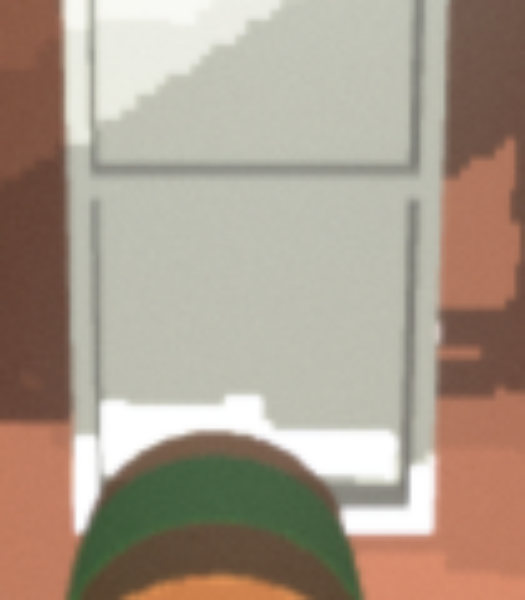

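```bash
python3 - <<'E'
from h import *
c=get_calibration('wrist')
print(onz(c,[[294,187],[368,187],[295.4,256.6],[366.8,256.6]],.022).round(4))
E
```

```text
[[0.5703 0.1921 0.022 ]
 [0.5682 0.2549 0.022 ]
 [0.6327 0.1941 0.022 ]
 [0.6305 0.258  0.022 ]]
```

The wrist camera puts the compartment centre at (0.599, 0.225) and the side camera at (0.599, 0.220). I'll use y = 0.2225, which sits well within the ±11 mm of play.

Request:
play_rows --motion '[{"dp":[3,0,10],"yaw":0},{"dp":[3,0,20],"yaw":0},{"dp":[0,0,25],"yaw":0},{"dp":[0,0,25],"yaw":0},{"dp":[0,0,16],"yaw":0},{"dp":[0,0,9],"yaw":0},{"dp":[0,0,6],"yaw":0},{"dp":[0,0,4],"yaw":0},{"dp":[0,0,2],"yaw":0},{"dp":[0,0,0],"yaw":0},{"dp":[0,0,0],"yaw":0}]'

```text
clock: 6.63
tool_pos: [0.6, 0.2236, 0.0835]
ee_rot: [[-0.033, 0.999, 0.002], [0.999, 0.033, 0.001], [0.001, 0.002, -1.0]]
ft_force: [-0.4, 0.3, -1.0]
finger_gap: 0.31
```

Request:
play_rows --motion '[{"dp":[0,0,1],"yaw":0},{"dp":[0,0,1],"yaw":0},{"dp":[0,0,1],"yaw":0},{"dp":[0,0,0.5],"yaw":0},{"dp":[0,0,0],"yaw":0},{"dp":[0,0,0],"yaw":0}]'

```text
clock: 7.13
tool_pos: [0.5998, 0.2235, 0.0799]
ee_rot: [[-0.033, 0.999, 0.001], [0.999, 0.033, 0.0], [0.0, 0.001, -1.0]]
ft_force: [-0.4, -0.0, 3.3]
finger_gap: 0.312
```

Foot contact shows at 3.3 N, so I release and rise.

Request:
play_rows --motion '[{"dp":[0,0,0],"yaw":0},{"dp":[0,0,0],"yaw":0},{"dp":[0,0,0],"yaw":0},{"dp":[0,0,0],"yaw":0},{"dp":[0,0,0],"yaw":0},{"dp":[0,0,0],"yaw":0}]' --grip 0.7

```text
clock: 7.63
tool_pos: [0.5994, 0.2233, 0.0787]
ee_rot: [[-0.033, 0.999, -0.0], [0.999, 0.033, -0.0], [-0.0, -0.0, -1.0]]
ft_force: [-0.6, 0.1, 0.4]
finger_gap: 0.657
```

Request:
play_rows --motion '[{"dp":[0,0,-4],"yaw":0},{"dp":[0,0,-12],"yaw":0},{"dp":[0,0,-24],"yaw":0},{"dp":[0,0,-28],"yaw":0},{"dp":[0,0,-26],"yaw":0},{"dp":[0,0,-16],"yaw":0},{"dp":[0,0,-10],"yaw":0}]'

```text
clock: 8.22
tool_pos: [0.6006, 0.2238, 0.2033]
ee_rot: [[-0.034, 0.999, 0.005], [0.999, 0.033, 0.003], [0.003, 0.005, -1.0]]
ft_force: [1.1, 0.3, 0.4]
finger_gap: 0.699
```

Request:
play_rows --motion '[{"dp":[0,0,0],"yaw":-6},{"dp":[0,0,0],"yaw":-7.1},{"dp":[0,0,0],"yaw":-7.1},{"dp":[0,0,0],"yaw":-7.1},{"dp":[0,0,0],"yaw":-7.1},{"dp":[0,0,0],"yaw":-7.1},{"dp":[0,0,0],"yaw":-7.1},{"dp":[0,0,0],"yaw":-7.1},{"dp":[0,0,0],"yaw":-7.1},{"dp":[0,0,0],"yaw":-7.1},{"dp":[0,0,0],"yaw":-7.1},{"dp":[0,0,0],"yaw":-7.1}]'

```text
clock: 9.22
tool_pos: [0.5992, 0.2232, 0.199]
ee_rot: [[-0.998, 0.064, -0.001], [0.064, 0.998, -0.0], [0.001, -0.0, -1.0]]
ft_force: [-0.1, -0.1, 0.6]
finger_gap: 0.699
```

Request:
play_rows --motion '[{"dp":[0,0,0],"yaw":-4},{"dp":[0,0,0],"yaw":0},{"dp":[0,0,0],"yaw":0}]'

```text
clock: 9.47
tool_pos: [0.5993, 0.2232, 0.1991]
ee_rot: [[-1.0, 0.002, -0.0], [0.002, 1.0, -0.0], [0.0, -0.0, -1.0]]
ft_force: [0.0, -0.3, -1.3]
finger_gap: 0.703
```

```bash
python3 - <<'E'
from h import *
print(observe()['tool_pos'].round(4))
im=grab_frame('side');cv2.imwrite('pics/s3.png',im)
E
```

```text
[0.5993 0.2232 0.1991]
```

View pics/s3.png

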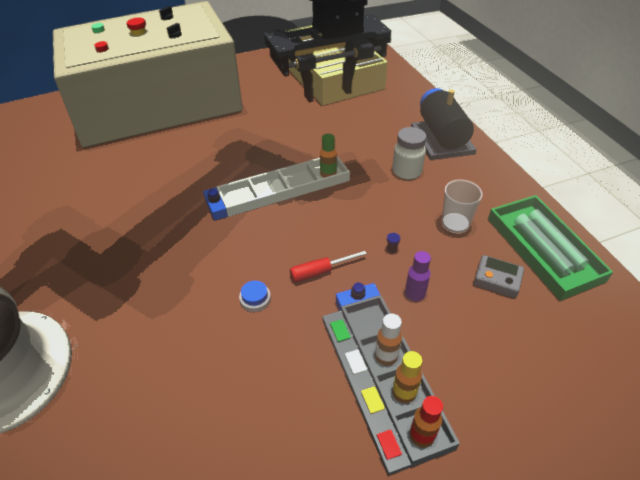

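Green stands in the farthest compartment (side 328,155). Next is white, at (0.5213, -0.1835).

Request:
play_rows --motion '[{"dp":[3,-18,0],"yaw":0},{"dp":[7,-36,0],"yaw":0},{"dp":[7.5,-40,0],"yaw":0},{"dp":[7.5,-40,0],"yaw":0},{"dp":[7.5,-40,0],"yaw":0},{"dp":[7.5,-40,0],"yaw":0},{"dp":[7.5,-40,0],"yaw":0},{"dp":[7.5,-40,0],"yaw":0},{"dp":[7.5,-40,0],"yaw":0},{"dp":[7.5,-36,0],"yaw":0},{"dp":[5,-24,0],"yaw":0},{"dp":[3,-12.7,0],"yaw":0}]'

```text
clock: 10.52
tool_pos: [0.5199, -0.1864, 0.1992]
ee_rot: [[-1.0, 0.005, -0.0], [0.005, 1.0, -0.0], [0.0, -0.0, -1.0]]
ft_force: [0.4, 0.8, -0.8]
finger_gap: 0.701
```

Request:
play_rows --motion '[{"dp":[0,0,0],"yaw":0},{"dp":[0,0,0],"yaw":0},{"dp":[0,0,0],"yaw":0}]'

```text
clock: 10.77
tool_pos: [0.5216, -0.1827, 0.1991]
ee_rot: [[-1.0, -0.0, 0.0], [-0.0, 1.0, 0.0], [-0.0, 0.0, -1.0]]
ft_force: [0.6, -0.7, 0.9]
finger_gap: 0.702
```

Request:
play_rows --motion '[{"dp":[0,-0.8,14],"yaw":0},{"dp":[0,0,24],"yaw":0},{"dp":[0,0,28],"yaw":0},{"dp":[0,0,24],"yaw":0},{"dp":[0,0,15],"yaw":0},{"dp":[0,0,9],"yaw":0},{"dp":[0,0,5],"yaw":0},{"dp":[0,0,0],"yaw":0},{"dp":[0,0,0],"yaw":0}]'

```text
clock: 11.52
tool_pos: [0.5223, -0.1838, 0.0808]
ee_rot: [[-1.0, -0.001, 0.001], [-0.001, 1.0, -0.0], [-0.001, -0.0, -1.0]]
ft_force: [0.3, -0.1, -0.1]
finger_gap: 0.698
```

Request:
play_rows --motion '[{"dp":[0,0,0],"yaw":0},{"dp":[0,0,0],"yaw":0},{"dp":[0,0,0],"yaw":0},{"dp":[0,0,0],"yaw":0},{"dp":[0,0,0],"yaw":0},{"dp":[0,0,0],"yaw":0},{"dp":[0,0,0],"yaw":0},{"dp":[0,0,0],"yaw":0},{"dp":[0,0,0],"yaw":0}]' --grip 0.1 --newtons 15

```text
clock: 12.27
tool_pos: [0.5214, -0.1842, 0.08]
ee_rot: [[-1.0, 0.0, -0.0], [0.0, 1.0, 0.0], [0.0, 0.0, -1.0]]
ft_force: [0.5, 0.4, 0.8]
finger_gap: 0.316
```

Request:
play_rows --motion '[{"dp":[0,0,-3],"yaw":0},{"dp":[0,0,-6],"yaw":0},{"dp":[0,0,-12],"yaw":0},{"dp":[0,0,-20],"yaw":0},{"dp":[0,0,-25],"yaw":0},{"dp":[0,0,-25],"yaw":0},{"dp":[0,0,-16],"yaw":0},{"dp":[0,0,-8],"yaw":0},{"dp":[0,0,-5],"yaw":0}]'

```text
clock: 13.02
tool_pos: [0.5218, -0.1842, 0.2016]
ee_rot: [[-1.0, -0.0, 0.003], [-0.0, 1.0, -0.0], [-0.003, -0.0, -1.0]]
ft_force: [-0.4, 0.5, -0.4]
finger_gap: 0.31
```

Request:
play_rows --motion '[{"dp":[-0.6,18,0],"yaw":0},{"dp":[-1.5,34,0],"yaw":0},{"dp":[-1.7,40,0],"yaw":0},{"dp":[-1.7,40,0],"yaw":0},{"dp":[-1.7,40,0],"yaw":0},{"dp":[-1.7,40,0],"yaw":0},{"dp":[-1.7,40,0],"yaw":0},{"dp":[-1.7,40,0],"yaw":0},{"dp":[-1.7,40,0],"yaw":0},{"dp":[-1.7,35,0],"yaw":0},{"dp":[-1,24,0],"yaw":0},{"dp":[-0.6,13.7,0],"yaw":0}]'

```text
clock: 14.02
tool_pos: [0.5382, 0.2232, 0.1986]
ee_rot: [[-1.0, -0.003, -0.002], [-0.003, 1.0, -0.001], [0.002, -0.001, -1.0]]
ft_force: [0.1, -0.1, -1.4]
finger_gap: 0.308
```

Request:
play_rows --motion '[{"dp":[0,0,0],"yaw":4},{"dp":[0,0,0],"yaw":7.1},{"dp":[0,0,0],"yaw":7.1},{"dp":[0,0,0],"yaw":7.1},{"dp":[0,0,0],"yaw":7.1},{"dp":[0,0,0],"yaw":7.1},{"dp":[0,0,0],"yaw":7.1},{"dp":[0,0,0],"yaw":7.1},{"dp":[0,0,0],"yaw":7.1},{"dp":[0,0,0],"yaw":7.1},{"dp":[0,0,0],"yaw":7.1},{"dp":[0,0,0],"yaw":7.1}]'

```text
clock: 15.02
tool_pos: [0.5383, 0.2195, 0.199]
ee_rot: [[-0.13, 0.991, -0.002], [0.991, 0.13, -0.001], [-0.001, -0.002, -1.0]]
ft_force: [0.0, -0.5, -1.0]
finger_gap: 0.304
```

Request:
play_rows --motion '[{"dp":[0,0,0],"yaw":6},{"dp":[0,0,0],"yaw":0},{"dp":[0,0,0],"yaw":0}]'

```text
clock: 15.27
tool_pos: [0.5385, 0.2198, 0.1993]
ee_rot: [[-0.035, 0.999, -0.002], [0.999, 0.035, -0.001], [-0.001, -0.002, -1.0]]
ft_force: [-0.2, 0.5, -0.2]
finger_gap: 0.309
```

Request:
play_rows --motion '[{"dp":[0.7,0.5,10],"yaw":0},{"dp":[0,0,20],"yaw":0},{"dp":[0,0,25],"yaw":0},{"dp":[0,0,25],"yaw":0},{"dp":[0,0,16],"yaw":0},{"dp":[0,0,9],"yaw":0},{"dp":[0,0,6],"yaw":0},{"dp":[0,0,3],"yaw":0},{"dp":[0,0,2],"yaw":0},{"dp":[0,0,0],"yaw":0},{"dp":[0,0,0],"yaw":0},{"dp":[0,0,0],"yaw":0}]'

```text
clock: 16.27
tool_pos: [0.5397, 0.2215, 0.085]
ee_rot: [[-0.033, 0.999, 0.002], [0.999, 0.033, 0.001], [0.001, 0.002, -1.0]]
ft_force: [0.8, -1.2, -0.5]
finger_gap: 0.303
```

Request:
play_rows --motion '[{"dp":[0,0,1],"yaw":0},{"dp":[0,0,1],"yaw":0},{"dp":[0,0,0.7],"yaw":0},{"dp":[0,0,0.5],"yaw":0},{"dp":[0,0,0],"yaw":0},{"dp":[0,0,0],"yaw":0}]'

```text
clock: 16.77
tool_pos: [0.5393, 0.2212, 0.0808]
ee_rot: [[-0.033, 0.999, -0.0], [0.999, 0.033, -0.0], [-0.0, -0.0, -1.0]]
ft_force: [-0.2, -0.0, -0.6]
finger_gap: 0.307
```

Request:
play_rows --motion '[{"dp":[0,0,0.6],"yaw":0},{"dp":[0,0,0.4],"yaw":0},{"dp":[0,0,0],"yaw":0},{"dp":[0,0,0],"yaw":0}]'

```text
clock: 17.1
tool_pos: [0.5396, 0.2213, 0.0806]
ee_rot: [[-0.033, 0.999, 0.001], [0.999, 0.033, 0.0], [0.0, 0.001, -1.0]]
ft_force: [-2.7, -0.8, 4.6]
finger_gap: 0.309
```

Contact at 4.6 N. Release, rise and turn back.

Request:
play_rows --motion '[{"dp":[0,0,0],"yaw":0},{"dp":[0,0,0],"yaw":0},{"dp":[0,0,0],"yaw":0},{"dp":[0,0,0],"yaw":0},{"dp":[0,0,0],"yaw":0},{"dp":[0,0,0],"yaw":0}]' --grip 0.7

```text
clock: 17.6
tool_pos: [0.5392, 0.2212, 0.0795]
ee_rot: [[-0.033, 0.999, -0.0], [0.999, 0.033, -0.0], [-0.0, -0.0, -1.0]]
ft_force: [-0.1, 0.4, 0.4]
finger_gap: 0.656
```

Request:
play_rows --motion '[{"dp":[0,0,-4],"yaw":0},{"dp":[0,0,-12],"yaw":0},{"dp":[0,0,-24],"yaw":0},{"dp":[0,0,-28],"yaw":0},{"dp":[0,0,-26],"yaw":0},{"dp":[0,0,-16],"yaw":0},{"dp":[0,0,-10],"yaw":0}]'

```text
clock: 18.18
tool_pos: [0.5401, 0.2217, 0.2028]
ee_rot: [[-0.033, 0.999, 0.004], [0.999, 0.033, 0.002], [0.002, 0.004, -1.0]]
ft_force: [0.8, 0.5, 0.7]
finger_gap: 0.698
```

Request:
play_rows --motion '[{"dp":[0,0,0],"yaw":-6},{"dp":[0,0,0],"yaw":-7.1},{"dp":[0,0,0],"yaw":-7.1},{"dp":[0,0,0],"yaw":-7.1},{"dp":[0,0,0],"yaw":-7.1},{"dp":[0,0,0],"yaw":-7.1},{"dp":[0,0,0],"yaw":-7.1},{"dp":[0,0,0],"yaw":-7.1},{"dp":[0,0,0],"yaw":-7.1},{"dp":[0,0,0],"yaw":-7.1},{"dp":[0,0,0],"yaw":-7.1},{"dp":[0,0,0],"yaw":-7.1}]'

```text
clock: 19.18
tool_pos: [0.5388, 0.221, 0.1992]
ee_rot: [[-0.998, 0.064, -0.001], [0.064, 0.998, -0.001], [0.001, -0.001, -1.0]]
ft_force: [0.1, -0.4, 0.5]
finger_gap: 0.701
```

Request:
play_rows --motion '[{"dp":[0,0,0],"yaw":-4},{"dp":[0,0,0],"yaw":0},{"dp":[0,0,0],"yaw":0}]'

```text
clock: 19.43
tool_pos: [0.539, 0.2211, 0.1993]
ee_rot: [[-1.0, 0.002, -0.001], [0.002, 1.0, -0.001], [0.001, -0.001, -1.0]]
ft_force: [-0.5, -0.2, -0.5]
finger_gap: 0.7
```

```bash
python3 - <<'E'
from h import *
print(observe()['tool_pos'].round(4))
im=grab_frame('side');cv2.imwrite('pics/s4.png',im)
E
```

```text
[0.539  0.2211 0.1993]
```

View pics/s4.png

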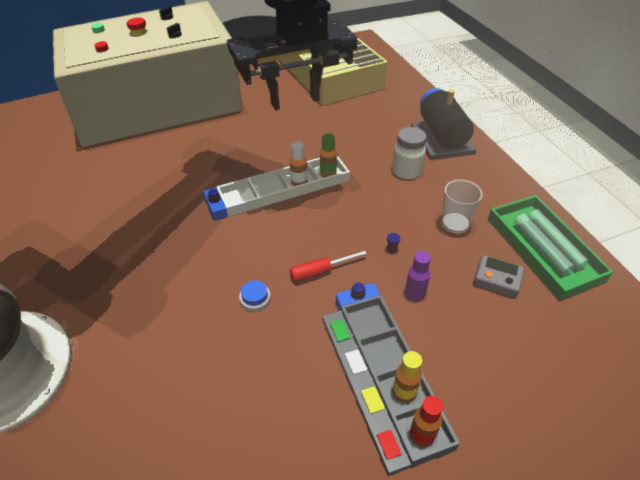

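White is standing in the second farthest compartment (side 299,163). Next is yellow, at (0.518, -0.2435).

Request:
play_rows --motion '[{"dp":[0.5,-18,0],"yaw":0},{"dp":[1.5,-34,0],"yaw":0},{"dp":[2,-40,0],"yaw":0},{"dp":[2,-40,0],"yaw":0},{"dp":[2,-40,0],"yaw":0},{"dp":[2,-40,0],"yaw":0},{"dp":[2,-40,0],"yaw":0},{"dp":[2,-40,0],"yaw":0},{"dp":[2,-40,0],"yaw":0},{"dp":[2,-40,0],"yaw":0},{"dp":[1.5,-40,0],"yaw":0},{"dp":[1,-30,0],"yaw":0}]'

```text
clock: 20.48
tool_pos: [0.5181, -0.2235, 0.1999]
ee_rot: [[-1.0, 0.003, -0.0], [0.003, 1.0, -0.0], [0.0, -0.0, -1.0]]
ft_force: [-0.7, 0.8, 0.1]
finger_gap: 0.7
```

Request:
play_rows --motion '[{"dp":[0.5,-22.6,0],"yaw":0},{"dp":[0,0,0],"yaw":0},{"dp":[0,0,0],"yaw":0},{"dp":[0,0,0],"yaw":0},{"dp":[0,0,0],"yaw":0}]'

```text
clock: 20.9
tool_pos: [0.5183, -0.2424, 0.1999]
ee_rot: [[-1.0, -0.001, -0.0], [-0.001, 1.0, 0.0], [0.0, 0.0, -1.0]]
ft_force: [-0.0, 0.2, -0.5]
finger_gap: 0.699
```

Request:
play_rows --motion '[{"dp":[0.5,-1,14],"yaw":0},{"dp":[0,0,24],"yaw":0},{"dp":[0,0,28],"yaw":0},{"dp":[0,0,24],"yaw":0},{"dp":[0,0,15.5],"yaw":0},{"dp":[0,0,9],"yaw":0},{"dp":[0,0,5],"yaw":0},{"dp":[0,0,0],"yaw":0},{"dp":[0,0,0],"yaw":0}]'

```text
clock: 21.65
tool_pos: [0.5186, -0.2441, 0.0812]
ee_rot: [[-1.0, -0.001, 0.001], [-0.001, 1.0, -0.001], [-0.001, -0.001, -1.0]]
ft_force: [0.5, 0.5, -0.0]
finger_gap: 0.695
```

Request:
play_rows --motion '[{"dp":[0,0,0],"yaw":0},{"dp":[0,0,0],"yaw":0},{"dp":[0,0,0],"yaw":0},{"dp":[0,0,0],"yaw":0},{"dp":[0,0,0],"yaw":0},{"dp":[0,0,0],"yaw":0},{"dp":[0,0,0],"yaw":0},{"dp":[0,0,0],"yaw":0},{"dp":[0,0,0],"yaw":0}]' --grip 0.1 --newtons 18

```text
clock: 22.4
tool_pos: [0.5178, -0.2444, 0.0804]
ee_rot: [[-1.0, -0.0, 0.0], [-0.0, 1.0, -0.0], [-0.0, -0.0, -1.0]]
ft_force: [0.1, 1.5, 0.3]
finger_gap: 0.304
```

Request:
play_rows --motion '[{"dp":[0,0,-3],"yaw":0},{"dp":[0,0,-6],"yaw":0},{"dp":[0,0,-12],"yaw":0},{"dp":[0,0,-20],"yaw":0},{"dp":[0,0,-25],"yaw":0},{"dp":[0,0,-25],"yaw":0},{"dp":[0,0,-16],"yaw":0},{"dp":[0,0,-8],"yaw":0},{"dp":[0,0,-5],"yaw":0}]'

```text
clock: 23.15
tool_pos: [0.518, -0.2444, 0.2019]
ee_rot: [[-1.0, 0.0, 0.002], [0.0, 1.0, -0.0], [-0.002, -0.0, -1.0]]
ft_force: [-0.5, -0.3, -1.1]
finger_gap: 0.307
```

Request:
play_rows --motion '[{"dp":[1,18,0],"yaw":0},{"dp":[3,34,0],"yaw":0},{"dp":[3.5,40,0],"yaw":0},{"dp":[3.5,40,0],"yaw":0},{"dp":[3.5,40,0],"yaw":0},{"dp":[3.5,40,0],"yaw":0},{"dp":[3.5,40,0],"yaw":0},{"dp":[3.5,40,0],"yaw":0},{"dp":[3.5,40,0],"yaw":0},{"dp":[3.5,40,0],"yaw":0},{"dp":[3.5,38,0],"yaw":0},{"dp":[2.5,30,0],"yaw":0}]'

```text
clock: 24.15
tool_pos: [0.4785, 0.1979, 0.1994]
ee_rot: [[-1.0, -0.001, -0.002], [-0.001, 1.0, -0.001], [0.002, -0.001, -1.0]]
ft_force: [-0.4, -0.5, -0.9]
finger_gap: 0.303
```

Request:
play_rows --motion '[{"dp":[1,22.7,0],"yaw":4},{"dp":[0,0,0],"yaw":7.1},{"dp":[0,0,0],"yaw":7.1},{"dp":[0,0,0],"yaw":7.1},{"dp":[0,0,0],"yaw":7.1},{"dp":[0,0,0],"yaw":7.1},{"dp":[0,0,0],"yaw":7.1},{"dp":[0,0,0],"yaw":7.1},{"dp":[0,0,0],"yaw":7.1},{"dp":[0,0,0],"yaw":7.1},{"dp":[0,0,0],"yaw":7.1},{"dp":[0,0,0],"yaw":7.1}]'

```text
clock: 25.15
tool_pos: [0.4781, 0.2179, 0.1991]
ee_rot: [[-0.131, 0.991, -0.002], [0.991, 0.131, -0.002], [-0.001, -0.003, -1.0]]
ft_force: [0.4, 1.0, -0.6]
finger_gap: 0.3
```

Request:
play_rows --motion '[{"dp":[0,0,0],"yaw":6},{"dp":[0,0,0],"yaw":0},{"dp":[0,0,0],"yaw":0}]'

```text
clock: 25.4
tool_pos: [0.4783, 0.218, 0.1994]
ee_rot: [[-0.036, 0.999, -0.002], [0.999, 0.036, -0.001], [-0.001, -0.002, -1.0]]
ft_force: [0.0, -0.2, -0.9]
finger_gap: 0.298
```

Request:
play_rows --motion '[{"dp":[0,0.5,10],"yaw":0},{"dp":[0,0,20],"yaw":0},{"dp":[0,0,25],"yaw":0},{"dp":[0,0,25],"yaw":0},{"dp":[0,0,16],"yaw":0},{"dp":[0,0,9],"yaw":0},{"dp":[0,0,6],"yaw":0},{"dp":[0,0,3],"yaw":0},{"dp":[0,0,2],"yaw":0},{"dp":[0,0,1],"yaw":0},{"dp":[0,0,0],"yaw":0},{"dp":[0,0,0],"yaw":0}]'

```text
clock: 26.4
tool_pos: [0.4796, 0.2187, 0.0841]
ee_rot: [[-0.033, 0.999, 0.001], [0.999, 0.033, 0.001], [0.001, 0.001, -1.0]]
ft_force: [-0.8, 0.8, -0.9]
finger_gap: 0.303
```

Request:
play_rows --motion '[{"dp":[0,0,0.7],"yaw":0},{"dp":[0,0,0.7],"yaw":0},{"dp":[0,0,0.6],"yaw":0},{"dp":[0,0,0.5],"yaw":0},{"dp":[0,0,0],"yaw":0},{"dp":[0,0,0],"yaw":0}]'

```text
clock: 26.9
tool_pos: [0.4795, 0.2185, 0.0811]
ee_rot: [[-0.033, 0.999, 0.001], [0.999, 0.033, 0.0], [0.0, 0.001, -1.0]]
ft_force: [0.9, -0.3, 1.1]
finger_gap: 0.301
```

Request:
play_rows --motion '[{"dp":[0,0,0.4],"yaw":0},{"dp":[0,0,0.3],"yaw":0},{"dp":[0,0,0],"yaw":0},{"dp":[0,0,0],"yaw":0}]'

```text
clock: 27.23
tool_pos: [0.4799, 0.2186, 0.0809]
ee_rot: [[-0.034, 0.999, 0.002], [0.999, 0.034, 0.001], [0.001, 0.002, -1.0]]
ft_force: [-0.4, -1.9, 5.0]
finger_gap: 0.301
```

Contact at 5 N. Release and return.

Request:
play_rows --motion '[{"dp":[0,0,0],"yaw":0},{"dp":[0,0,0],"yaw":0},{"dp":[0,0,0],"yaw":0},{"dp":[0,0,0],"yaw":0},{"dp":[0,0,0],"yaw":0},{"dp":[0,0,0],"yaw":0}]' --grip 0.7

```text
clock: 27.73
tool_pos: [0.4789, 0.2183, 0.0798]
ee_rot: [[-0.033, 0.999, -0.001], [0.999, 0.033, -0.0], [-0.0, -0.001, -1.0]]
ft_force: [-0.3, -1.1, 0.2]
finger_gap: 0.654
```

Request:
play_rows --motion '[{"dp":[0,0,-4],"yaw":0},{"dp":[0,0,-12],"yaw":0},{"dp":[0,0,-24],"yaw":0},{"dp":[0,0,-28],"yaw":0},{"dp":[0,0,-26],"yaw":0},{"dp":[0,0,-16],"yaw":0},{"dp":[0,0,-10],"yaw":0}]'

```text
clock: 28.32
tool_pos: [0.48, 0.2189, 0.2029]
ee_rot: [[-0.033, 0.999, 0.003], [0.999, 0.033, 0.003], [0.002, 0.003, -1.0]]
ft_force: [-0.0, 0.5, -0.2]
finger_gap: 0.702
```

Request:
play_rows --motion '[{"dp":[0,0,0],"yaw":-6},{"dp":[0,0,0],"yaw":-7.1},{"dp":[0,0,0],"yaw":-7.1},{"dp":[0,0,0],"yaw":-7.1},{"dp":[0,0,0],"yaw":-7.1},{"dp":[0,0,0],"yaw":-7.1},{"dp":[0,0,0],"yaw":-7.1},{"dp":[0,0,0],"yaw":-7.1},{"dp":[0,0,0],"yaw":-7.1},{"dp":[0,0,0],"yaw":-7.1},{"dp":[0,0,0],"yaw":-7.1},{"dp":[0,0,0],"yaw":-7.1}]'

```text
clock: 29.32
tool_pos: [0.4788, 0.2181, 0.1995]
ee_rot: [[-0.998, 0.064, -0.001], [0.064, 0.998, -0.001], [0.001, -0.001, -1.0]]
ft_force: [-0.5, 0.2, -0.0]
finger_gap: 0.698
```

Request:
play_rows --motion '[{"dp":[0,0,0],"yaw":-4},{"dp":[0,0,0],"yaw":0},{"dp":[0,0,0],"yaw":0}]'

```text
clock: 29.57
tool_pos: [0.4789, 0.2182, 0.1997]
ee_rot: [[-1.0, 0.002, -0.001], [0.002, 1.0, -0.001], [0.001, -0.001, -1.0]]
ft_force: [0.3, 0.0, 0.3]
finger_gap: 0.697
```

```bash
python3 - <<'E'
from h import *
print(observe()['tool_pos'].round(4))
im=grab_frame('side');cv2.imwrite('pics/s5.png',im)
E
```

```text
[0.4789 0.2182 0.1997]
```

View pics/s5.png

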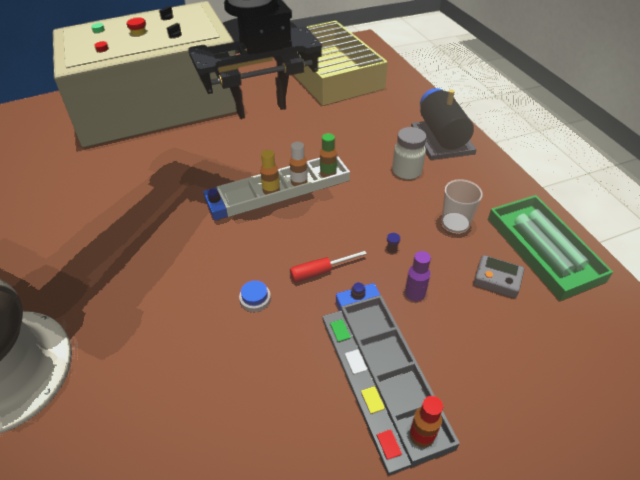

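Yellow is standing in the third farthest (side 268,172). Now red, at (0.511, -0.3065).

Request:
play_rows --motion '[{"dp":[-1,-18,0],"yaw":0},{"dp":[-2,-34,0],"yaw":0},{"dp":[-2.5,-40,0],"yaw":0},{"dp":[-2.5,-40,0],"yaw":0},{"dp":[-2.5,-40,0],"yaw":0},{"dp":[-2.5,-40,0],"yaw":0},{"dp":[-2.5,-40,0],"yaw":0},{"dp":[-2.5,-40,0],"yaw":0},{"dp":[-2.5,-40,0],"yaw":0},{"dp":[-2.5,-40,0],"yaw":0},{"dp":[-2.5,-40,0],"yaw":0},{"dp":[-2.5,-40,0],"yaw":0}]'

```text
clock: 30.62
tool_pos: [0.5069, -0.2356, 0.2001]
ee_rot: [[-1.0, 0.002, -0.0], [0.002, 1.0, 0.0], [0.0, 0.0, -1.0]]
ft_force: [0.9, 0.4, 0.9]
finger_gap: 0.699
```

Request:
play_rows --motion '[{"dp":[-2,-36,0],"yaw":0},{"dp":[-1.5,-24,0],"yaw":0},{"dp":[-0.5,-12.7,0],"yaw":0},{"dp":[0,0,0],"yaw":0},{"dp":[0,0,0],"yaw":0},{"dp":[0,0,0],"yaw":0}]'

```text
clock: 31.12
tool_pos: [0.5111, -0.3053, 0.2]
ee_rot: [[-1.0, -0.0, -0.0], [-0.0, 1.0, 0.001], [0.0, 0.001, -1.0]]
ft_force: [0.5, 0.5, 0.9]
finger_gap: 0.7
```

```bash
python3 - <<'E'
from h import *
print(observe()['tool_pos'].round(4))
c=get_calibration('wrist');im=grab_frame('wrist');cv2.imwrite('pics/w5.png',im)
E
```

```text
[ 0.5111 -0.3053  0.2   ]
```

View pics/w5.png

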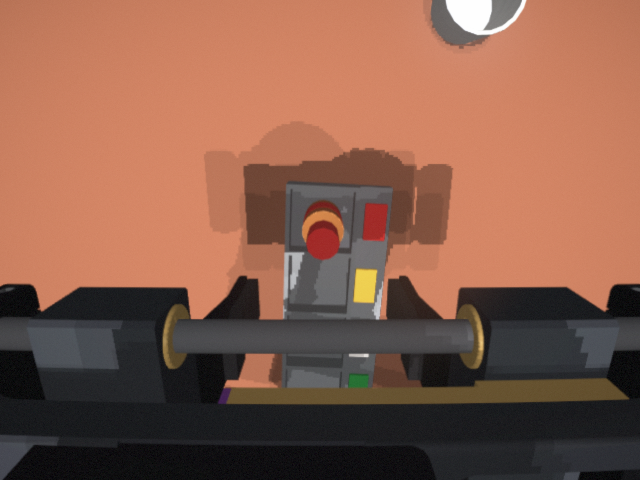

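Red cap at (323,240), the same pixel green had before its good grasp, so the tool is aligned. Descend and grip.

Request:
play_rows --motion '[{"dp":[0,-1.3,14],"yaw":0},{"dp":[0,0,24],"yaw":0},{"dp":[0,0,28],"yaw":0},{"dp":[0,0,24],"yaw":0},{"dp":[0,0,15.5],"yaw":0},{"dp":[0,0,9],"yaw":0},{"dp":[0,0,5],"yaw":0},{"dp":[0,0,0],"yaw":0},{"dp":[0,0,0],"yaw":0}]'

```text
clock: 31.92
tool_pos: [0.5121, -0.3074, 0.0816]
ee_rot: [[-1.0, -0.001, 0.002], [-0.001, 1.0, -0.001], [-0.002, -0.001, -1.0]]
ft_force: [-0.1, -0.8, -0.5]
finger_gap: 0.701
```

Request:
play_rows --motion '[{"dp":[0,0,0],"yaw":0},{"dp":[0,0,0],"yaw":0},{"dp":[0,0,0],"yaw":0},{"dp":[0,0,0],"yaw":0},{"dp":[0,0,0],"yaw":0},{"dp":[0,0,0],"yaw":0},{"dp":[0,0,0],"yaw":0},{"dp":[0,0,0],"yaw":0},{"dp":[0,0,0],"yaw":0}]' --grip 0.1 --newtons 18

```text
clock: 32.67
tool_pos: [0.5112, -0.3076, 0.0806]
ee_rot: [[-1.0, 0.0, -0.0], [0.0, 1.0, 0.0], [0.0, 0.0, -1.0]]
ft_force: [-0.8, -0.2, -0.4]
finger_gap: 0.301
```

Request:
play_rows --motion '[{"dp":[0,0,-3],"yaw":0},{"dp":[0,0,-6],"yaw":0},{"dp":[0,0,-12],"yaw":0},{"dp":[0,0,-20],"yaw":0},{"dp":[0,0,-25],"yaw":0},{"dp":[0,0,-25],"yaw":0},{"dp":[0,0,-16],"yaw":0},{"dp":[0,0,-8],"yaw":0},{"dp":[0,0,-5],"yaw":0}]'

```text
clock: 33.42
tool_pos: [0.5116, -0.3077, 0.2022]
ee_rot: [[-1.0, 0.0, 0.002], [0.0, 1.0, -0.001], [-0.002, -0.001, -1.0]]
ft_force: [-0.8, -0.6, -1.3]
finger_gap: 0.304
```

Request:
play_rows --motion '[{"dp":[3,18,0],"yaw":0},{"dp":[6,34,0],"yaw":0},{"dp":[7,40,0],"yaw":0},{"dp":[7,40,0],"yaw":0},{"dp":[7,40,0],"yaw":0},{"dp":[7,40,0],"yaw":0},{"dp":[7,40,0],"yaw":0},{"dp":[7,40,0],"yaw":0},{"dp":[7,40,0],"yaw":0},{"dp":[7,40,0],"yaw":0},{"dp":[7,40,0],"yaw":0},{"dp":[7,40,0],"yaw":0}]'

```text
clock: 34.42
tool_pos: [0.4308, 0.1458, 0.1999]
ee_rot: [[-1.0, -0.0, -0.002], [-0.0, 1.0, -0.001], [0.002, -0.001, -1.0]]
ft_force: [1.6, 0.2, -0.9]
finger_gap: 0.297
```

Request:
play_rows --motion '[{"dp":[6,35,0],"yaw":0},{"dp":[4,23,0],"yaw":0},{"dp":[2.5,13.7,0],"yaw":4},{"dp":[0,0,0],"yaw":7.1},{"dp":[0,0,0],"yaw":7.1},{"dp":[0,0,0],"yaw":7.1},{"dp":[0,0,0],"yaw":7.1},{"dp":[0,0,0],"yaw":7.1},{"dp":[0,0,0],"yaw":7.1},{"dp":[0,0,0],"yaw":7.1},{"dp":[0,0,0],"yaw":7.1},{"dp":[0,0,0],"yaw":7.1}]'

```text
clock: 35.42
tool_pos: [0.4191, 0.2155, 0.1996]
ee_rot: [[-0.37, 0.929, -0.002], [0.929, 0.37, -0.002], [-0.001, -0.002, -1.0]]
ft_force: [0.7, -0.4, -0.5]
finger_gap: 0.297
```

Request:
play_rows --motion '[{"dp":[0,0,0],"yaw":7.1},{"dp":[0,0,0],"yaw":7.1},{"dp":[0,0,0],"yaw":6},{"dp":[0,0,0],"yaw":0},{"dp":[0,0,0],"yaw":0}]'

```text
clock: 35.83
tool_pos: [0.4193, 0.2157, 0.1999]
ee_rot: [[-0.036, 0.999, -0.001], [0.999, 0.036, -0.001], [-0.001, -0.001, -1.0]]
ft_force: [0.3, -0.2, -0.8]
finger_gap: 0.298
```

Request:
play_rows --motion '[{"dp":[0,0,10],"yaw":0},{"dp":[0,0,20],"yaw":0},{"dp":[0,0,25],"yaw":0},{"dp":[0,0,25],"yaw":0},{"dp":[0,0,16],"yaw":0},{"dp":[0,0,9],"yaw":0},{"dp":[0,0,6],"yaw":0},{"dp":[0,0,3],"yaw":0},{"dp":[0,0,2],"yaw":0},{"dp":[0,0,1],"yaw":0},{"dp":[0,0,0],"yaw":0},{"dp":[0,0,0],"yaw":0}]'

```text
clock: 36.83
tool_pos: [0.4201, 0.2164, 0.0843]
ee_rot: [[-0.033, 0.999, 0.001], [0.999, 0.033, 0.001], [0.001, 0.001, -1.0]]
ft_force: [0.0, 0.8, -1.0]
finger_gap: 0.295
```

Request:
play_rows --motion '[{"dp":[0,0,0.7],"yaw":0},{"dp":[0,0,0.7],"yaw":0},{"dp":[0,0,0.6],"yaw":0},{"dp":[0,0,0.5],"yaw":0},{"dp":[0,0,0.4],"yaw":0},{"dp":[0,0,0],"yaw":0},{"dp":[0,0,0],"yaw":0}]'

```text
clock: 37.42
tool_pos: [0.4199, 0.2162, 0.0811]
ee_rot: [[-0.033, 0.999, 0.0], [0.999, 0.033, 0.0], [0.0, 0.0, -1.0]]
ft_force: [-1.1, 0.5, 3.1]
finger_gap: 0.294
```

Contact at 3.1 N. Release and rise.

Request:
play_rows --motion '[{"dp":[0,0,0],"yaw":0},{"dp":[0,0,0],"yaw":0},{"dp":[0,0,0],"yaw":0},{"dp":[0,0,0],"yaw":0},{"dp":[0,0,0],"yaw":0},{"dp":[0,0,0],"yaw":0}]' --grip 0.7

```text
clock: 37.92
tool_pos: [0.4197, 0.216, 0.0806]
ee_rot: [[-0.033, 0.999, -0.0], [0.999, 0.033, -0.0], [-0.0, -0.0, -1.0]]
ft_force: [-0.3, 0.2, 0.1]
finger_gap: 0.647
```

Request:
play_rows --motion '[{"dp":[0,0,-4],"yaw":0},{"dp":[0,0,-12],"yaw":0},{"dp":[0,0,-24],"yaw":0},{"dp":[0,0,-28],"yaw":0},{"dp":[0,0,-26],"yaw":0},{"dp":[0,0,-26],"yaw":0},{"dp":[0,0,-16],"yaw":0},{"dp":[0,0,-10],"yaw":0},{"dp":[0,0,0],"yaw":0},{"dp":[0,0,0],"yaw":0}]'

```text
clock: 38.75
tool_pos: [0.4196, 0.2161, 0.227]
ee_rot: [[-0.033, 0.999, 0.001], [0.999, 0.033, 0.001], [0.001, 0.001, -1.0]]
ft_force: [0.1, 0.0, -0.8]
finger_gap: 0.699
```

```bash
python3 - <<'E'
from h import *
o=observe();print(o['tool_pos'].round(4),o['ft_force'].round(1),o['clock'])
a=grab_frame('side');b=grab_frame('scene')
cv2.imwrite('pics/s6.png',np.hstack([cv2.resize(a[110:230,190:370],None,fx=4,fy=4)]));cv2.imwrite('pics/c6.png',b)
E
```

```text
[0.4196 0.2161 0.227 ] [ 0.1  0.  -0.8] 38.75
```

View pics/s6.png

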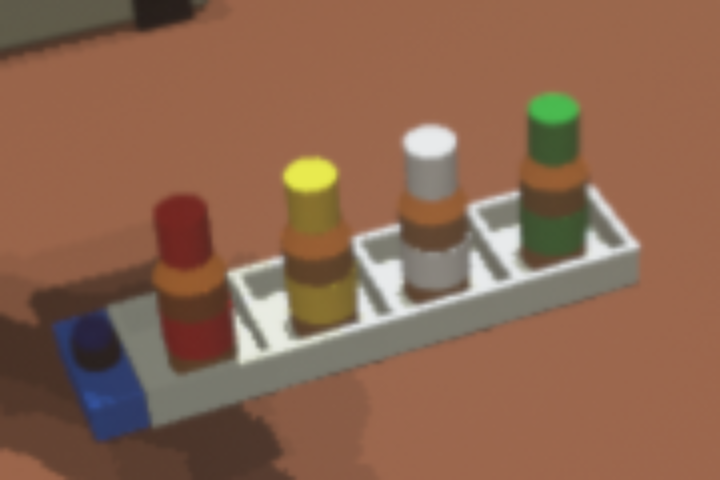

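View pics/c6.png

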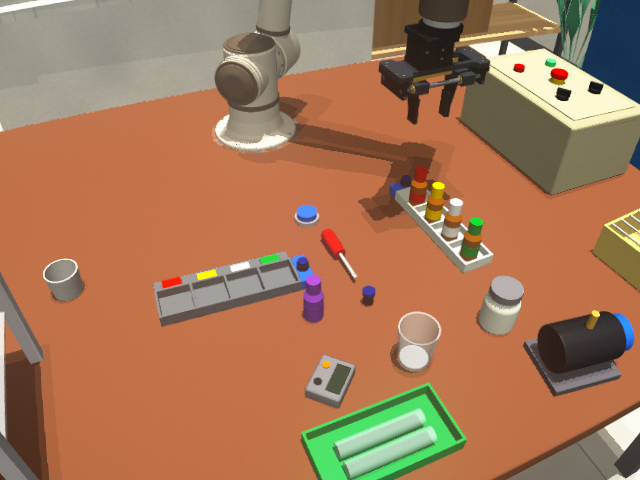

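All four are in place, with red nearest the inlet. Last check: do the cap tops sit at 90 mm over upright feet?

```bash
python3 - <<'E'
from h import *
c=get_calibration('side')
for n,p,q in(('red',(182,208),(203,365)),('yel',(310,174),(323,325)),('whi',(430,141),(436,293)),('gre',(553,108),(553,258))):
    t=onz(c,[np.array(p)/4+[190,110]],.09)[0]
    print(n,t.round(4),'axis foot px pred',((proj(c,[[t[0],t[1],.005]])-[190,110])*4).round(0),'seen lower edge',q)
E
```

```text
red [0.4228 0.214  0.09  ] axis foot px pred [[205. 355.]] seen lower edge (203, 365)
yel [0.4816 0.2157 0.09  ] axis foot px pred [[325. 320.]] seen lower edge (323, 325)
whi [0.5389 0.2183 0.09  ] axis foot px pred [[437. 287.]] seen lower edge (436, 293)
gre [0.5997 0.2207 0.09  ] axis foot px pred [[553. 253.]] seen lower edge (553, 258)
```

```bash
python3 -c "
from station import *
print(close_job())"
```

```text
the job is handed in; nothing more can be done
None
```

All four bottles are standing in the white rack in reverse order, counted from the inlet, and the job is handed in at about 39 s of the 112 s allowed. Counted from the white rack's blue inlet, they now stand red, yellow, white, green. In the metal rack the order from its inlet was green, white, yellow, red. I gripped each bottle by its cap and lowered it until the foot met the floor with about 3–5 N before letting go.

**Last checks:** The side and scene pictures show one bottle per compartment, upright, with the metal rack empty. Taking the cap tops at their standing height of 90 mm puts each bottle within about 4 mm of its target. The predicted foot positions matched the picture to within a few pixels. The gripper was clear above the rack, touching nothing.

**Disagreements:** The wrist and side cameras differed by about 5 mm on the white rack's sideways position, so I aimed midway, well inside the compartments' play. The chips gave a slightly bent line because they follow the bottles' own offsets, so I aimed the grasps by the caps instead.

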